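# Rack bar offcuts in reverse order

### The arm

A 6-joint arm with a two-finger parallel gripper is mounted at the origin on the work surface. World frame = base frame: x ahead of the robot, y to its left, z up, the work surface at z = 0. Lengths are in m, angles in rad, forces in N, time in s.
With the tool pointing down it reaches from about 0.35 to 0.775 m from the base axis. Payload 5.5 kg.
Tool frame: the origin (TCP) lies at the very end of the fingers, on their centre line; the grasp point (between the pads) lies env.hold_point_z behind it (env.hold_point_z is the distance from the TCP to the grasp point, in m); z points along the fingers, y is the line along which they close (so a half turn about z gives the same grasp; the last joint's range is limited). The gripper opens to 85 mm and grips with 20 to 120 N. Pads are 22 mm wide; open, the fingers measure 114 mm over their backs; the gripper's body (76 mm by 85 mm) begins 54 mm behind the grasp point. The pads swing forward as they close: fully open they stand 13 mm farther back than shut.
Start: joints at [0.975, 0.313, 0.046, 1.304, 0, 1.431], TCP at [0.253, 0.516, 0.231] pointing down, gripper open.
Joint ranges: [-2.76, 2.76], [-0.86, 1.69], [-1.03, 1.26], [-2.2, 2.34], [-1.47, 1.5], [-3.14, 3.14]. Speed limits (rad/s): [2.57, 2.57, 3.14, 3.14, 3.14, 3.14].

### API

Orientations are given as a unit quaternion [w, x, y, z].
In Python, from workcell import env gives the robot as it stands.
- The arm moves only by the tool carry_out, never from a script. Its argument "steps" is a list of rows, each a list of 3 entries, a list of its own where there are three numbers: the turn, a rotation vector about the tool's x, y, z in degrees, then the shift along the tool's x, y, z in cm, then the closure in counts, from 0 (fully open) to 255 (shut). A call has exactly 8 rows; each row is the pose to reach, as a shift and turn from the pose commanded when the call began, along the tool's axes at that moment; what a row does not reach only later rows make up. A row lasts 1/8 s, in which the tool goes at most 62.5 mm and 10.7 degrees, less where a joint would pass 70% of its speed; a pose out of reach is approached as far as the arm can. A call with a gripper value outside its range is refused whole. The fingers move at their own pace and stop on an object; "force" is the grip in N (left out, the last holds). Time passes only in rows, so rows that repeat a pose let the fingers close, or fill a call up. It gives the time, the measured TCP pose, the force, the opening and the grip force at its end, in the units of the state.
- env.get_state(): the state, without advancing time (a new reading comes with each control period).
- env.read_camera(name): name is "side" or "top"; returns (picture, depth): 400x640x3 uint8, red, green, blue; 400x640 float32, m along the optical axis (not along the pixel's ray), 0 where there is no reading.
- env.get_calibration(name): a dict with "fx", "fy", "cx", "cy" (pixels), "origin" and "orientation" of the camera in the world. Camera axes: x right, y up, looking along -z (the intrinsics and any distortion apply to the point x, -y, -z); pixel columns grow to the right and rows downward; lengths in m; the calibration is good to about 2 mm. A picture is of the moment at which its call begins. get_calibration takes no time and is no camera call.
- env.hand_in(): hands the job in; it is judged then, once.
The state is a dict: "clock": time; "joint_pos": joint angles; "qvel": joint speeds; "tau": joint torques, N m; "tcp_pos": TCP position; "orientation": TCP orientation; "wrist_force": force on the tool from outside, world axes, zero at the start; "ft_torque": the same for the moment, N m; "finger_gap": finger opening in m; "grip_force": force on a finger pad.
Only numpy, scipy, OpenCV 4.12 (cv2) and the standard library are available. Lean on these libraries where they do the work, as an engineer would, in place of code of your own. Each camera call takes 0.05 s, during which the arm holds its last target. There are 200 camera calls.

### The job

Move the four steel offcuts from the seats on the wooden board into the four pockets of the blue-grey stock rack, one to a pocket and in reverse order: the one nearest the board's handle goes into the pocket farthest from the rack's handle, the next into the next, and the one farthest from the board's handle goes into the pocket beside the rack's handle. Set them down gently rather than dropping them, and leave all four standing upright on the pocket floors.

Things in the scene. Friction and masses are not known exactly. Their poses are not given: they have to be found in the camera images.
- hex_bar: dark steel hexagonal bar offcut, 32 mm across flats, 95 mm long, about 0.66 kg; its own x axis is square to a pair of flats; stands on end at the start, loose, origin at the centre of its underside, z up along it
- square_bar: dark steel square bar offcut, 30 x 30 mm, 85 mm long, about 0.60 kg; x and y axes square to its sides; stands on end at the start, loose, origin at the centre of its underside, z up along it
- round_bar: bright steel round bar offcut, diameter 28 mm, 90 mm long, about 0.44 kg; stands on end at the start, loose, origin at the centre of its underside, z up along it
- tube: dark steel tube offcut, open at both ends, outside diameter 38 mm, inside 30 mm, 100 mm long, about 0.34 kg; stands on end at the start, loose, origin at the centre of its underside, z up along it
- seat_hex: one of the four equal low square seats on the board, the one in which the hexagonal bar stands at the start; fixed rust-brown steel tray 54 x 54 mm, 14 mm high, walls and floor 3 mm; origin under its centre, 12 mm above the table
- seat_square: one of the four equal low square seats on the board, the one in which the square bar stands at the start; fixed rust-brown steel tray 54 x 54 mm, 14 mm high, walls and floor 3 mm; origin under its centre, 12 mm above the table
- seat_round: one of the four equal low square seats on the board, the one in which the round bar stands at the start; fixed rust-brown steel tray 54 x 54 mm, 14 mm high, walls and floor 3 mm; origin under its centre, 12 mm above the table. The fourth seat, under the tube, is not listed. The seats stand in a straight row at 60 mm centres along a wooden board 290 x 130 mm, 12 mm thick, fixed; their x axes lie along the row
- board_handle: upright rust-brown steel end plate (64 mm wide, 12 mm thick, 34 mm high) with a bright steel U-shaped handle on top (50 mm wide, total 74 mm high), at one end of the wooden board, either end; the other end has an equal plate without handle. Fixed; origin under its centre, on the line of the seats, 40 mm from the middle of the nearest seat
- rack: blue-grey steel stock rack, a fixed trough 244 x 64 mm, 34 mm high, walls, partitions and floor 4 mm, with four pockets 56 x 56 mm in a row along its x axis, centres at x = -90, -30, 30 and 90 mm; origin on the table under its centre, z up. At the start the pockets are empty
- rack_handle: upright blue-grey end plate with bright steel U-shaped handle, same sizes as that of the board, at one end of the rack, either end (x = +130 or -130 mm in the rack's frame); the other end has an equal plate without handle. Fixed; origin on the table under its centre

How it is judged:
By the outcome, as a careful person would: the job done as asked, in the order asked, and still so for the second after the job is handed in, with the robot touching nothing.
It also fails if it takes over 128 s, if anything falls off the work surface, if the arm or the gripper's body presses on something with over 40 N, if the wrist force passes 120 N, or if a joint passes its speed limit or range.

## Working session

There is one attempt and no reset: what is moved stays moved. The work goes in short steps, Python scripts to look and compute and a tool call to move; the robot and the scene stay as the last step left them, time stands still between calls to the robot, and variables do not carry over. Pictures are saved under pics/ and viewed, at most 14 in all, crops included, and the job is handed in when it is done.

Besides the shell and the picture viewer there is one more tool, called after "Call:" in YAML: its name, and indented under it one key for each argument. carry_out: Moves the arm, as the interface text tells. Its arguments: {"type":"object","properties":{"steps":{"type":"array","items":{"type":"array"}},"force":{"type":"number"}},"required":["steps"]}

```bash
ls; mkdir -p pics
python3 - <<'E'
from workcell import env
import cv2,numpy as np
print(env.get_state(),env.hold_point_z)
for n in("top","side"):
    p,d=env.read_camera(n);cv2.imwrite(f"pics/{n}0.png",p[:,:,::-1]);np.savez(f"{n}0.npz",p=p,d=d);print(n,env.get_calibration(n))
E
```

```text
pics
{'clock': 0.0, 'joint_pos': array([ 9.75405020e-01,  3.14025730e-01,  4.49807498e-02,  1.30357836e+00,
       -2.33106754e-06,  1.43119420e+00]), 'qvel': array([-1.08249697e-03,  1.89402383e-05,  5.12103872e-04,  1.84982917e-04,
       -4.24561403e-04,  1.02942142e-03]), 'tau': array([-1.15726001e-03, -4.80628967e+01,  2.98533922e+01,  1.94303063e-02,
       -1.44494816e-04,  8.66258404e-06]), 'tcp_pos': array([0.25282507, 0.51587665, 0.23039517]), 'orientation': array([-3.27117310e-04,  2.25926956e-01,  9.74143817e-01, -8.52930153e-04]), 'wrist_force': array([-0.12095463,  0.00903669,  0.04113768]), 'ft_torque': array([ 0.03223632, -0.0084856 ,  0.02865466]), 'grip_force': 0.0, 'finger_gap': 0.08547997060544933} 0.0187
top {'fx': 388.71892613352236, 'fy': 388.71892613352236, 'cx': 318.2758598362377, 'cy': 205.27783244592763, 'origin': array([ 0.36204627, -0.01205962,  0.68929101]), 'orientation': array([-0.6985136 , -0.08549887,  0.09032801,  0.70470529])}
side {'fx': 409.24955236967213, 'fy': 409.24955236967213, 'cx': 321.1236091381929, 'cy': 198.5198414633662, 'origin': array([ 0.36043674, -0.65119666,  0.54858282]), 'orientation': array([ 0.88570353,  0.44763249, -0.04593714, -0.11421118])}
```

View pics/top0.png

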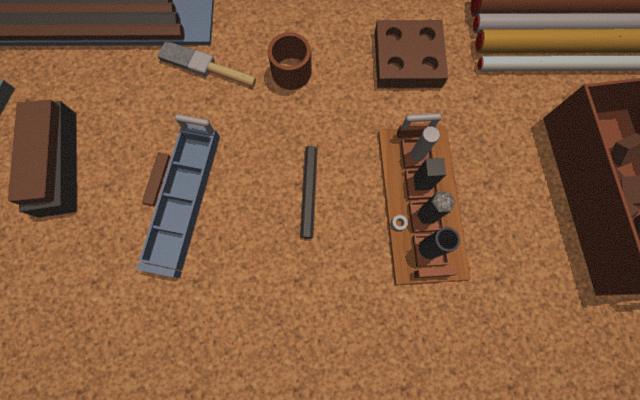

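View pics/side0.png

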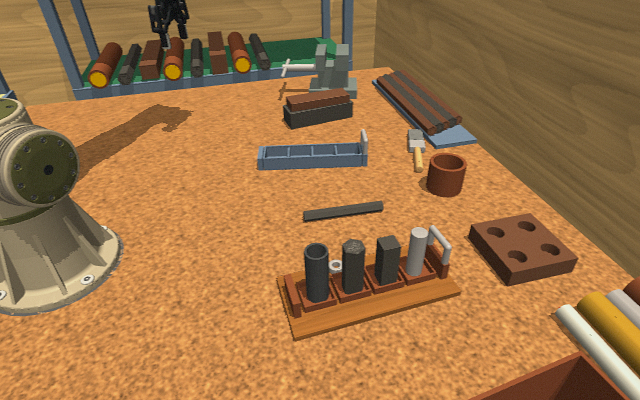

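Top view: board on the right with its handle at the far end (421,120), and the order from the handle is round (430,137), square (433,168), hex (443,202), tube (447,238). The rack is on the left with its handle at the far end (194,125) and its last pocket near (160,245).

```bash
cat > h.py <<'E'
import numpy as np,cv2
from workcell import env
from scipy.spatial.transform import Rotation as R
def cloud(n,d):
    c=env.get_calibration(n);v,u=np.mgrid[:400,:640]
    P=np.stack([(u-c["cx"])/c["fx"]*d,-(v-c["cy"])/c["fy"]*d,-d],-1)
    return P@R.from_quat(c["orientation"],scalar_first=True).as_matrix().T+c["origin"]
def rect(P):
    r=cv2.minAreaRect((P[:,:2]*1000).astype(np.float32));return np.round(r[0],1),np.round(r[1],1),round(r[2],1)
def tool(p,yaw_only=True):
    s=env.get_state();M=R.from_quat(s["orientation"],scalar_first=True)
    return M.inv().apply(np.array(p)-s["tcp_pos"])*100
E
python3 - <<'E'
from h import *
for n in("top","side"):
    f=np.load(f"{n}0.npz");p,d=f["p"],f["d"];P=cloud(n,d);ok=d>0
    print(n,"table z",np.median(P[...,2][ok&(abs(P[...,2])<.01)]))
    hsv=cv2.cvtColor(p,cv2.COLOR_RGB2HSV)
    x,y,z=P[...,0],P[...,1],P[...,2]
    blue=ok&(hsv[...,0]>95)&(hsv[...,0]<125)&(hsv[...,1]>50)&(x<.6)&(y>.1)&(y<.5)&(z<.2)
    for a,b in((.028,.039),(.04,.1)):
        m=blue&(z>a)&(z<b);k,l,st,_=cv2.connectedComponentsWithStats(m.astype(np.uint8))
        for i in range(1,k):
            if st[i,4]>25:print("rack",a,st[i],rect(P[l==i]),np.median(z[l==i]))
    m=ok&(z>.09)&(z<.125)&(y<0)&(y>-.4)&(x>.3)&(x<.6)
    k,l,st,_=cv2.connectedComponentsWithStats(m.astype(np.uint8))
    for i in range(1,k):
        if st[i,4]>15:
            Q=P[l==i];t=np.percentile(Q[:,2],90);T=Q[Q[:,2]>t-.006];print("bar",st[i],"top",round(t,4),rect(T),cv2.minEnclosingCircle((T[:,:2]*1000).astype(np.float32)))
E
```

```text
top table z -0.0002009670590487067
bar [424 158  22  20 386] top 0.1009 (array([ 575. , -206.4]), array([30.3, 31. ]), 1.7) ((575.0340576171875, -206.529052734375), 20.29235076904297)
bar [429 192  27  23 466] top 0.1109 (array([ 514.1, -210.2]), array([34.8, 31.6]), 89.8) ((514.0738525390625, -211.28443908691406), 18.503543853759766)
bar [431 227  30  27 429] top 0.1152 (array([ 454.7, -209.2]), array([37. , 36.5]), 77.3) ((454.58258056640625, -209.51226806640625), 18.92515754699707)
side table z 0.000953950057330677
rack 0.028 [258 144  73  18 433] (array([503.8, 237.1]), array([ 67.8, 181.6]), 78.8) 0.032914453850037884
rack 0.028 [318 155  20   4  44] (array([577.2, 193.5]), array([10. , 46.9]), 82.9) 0.03306755621798707
bar [377 235  25  21 358] top 0.1016 (array([ 574.6, -205.5]), array([30.4, 32.3]), 1.9) ((574.8030395507812, -205.2579345703125), 20.604759216308594)
bar [342 239  24  26 477] top 0.1117 (array([ 514. , -209.8]), array([32.5, 36. ]), 2.2) ((513.4198608398438, -209.706787109375), 18.236234664916992)
bar [304 243  25  29 606] top 0.1158 (array([ 454.3, -209.4]), array([37.3, 36.5]), 69.9) ((454.23065185546875, -209.12362670898438), 19.21208381652832)
```

Run:
```python
import cv2
a=cv2.imread("pics/top0.png")
cv2.imwrite("pics/crop0.png",cv2.resize(a[95:290,370:480],None,fx=3,fy=3,interpolation=cv2.INTER_CUBIC))
```

```text
(no output)
```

View pics/crop0.png

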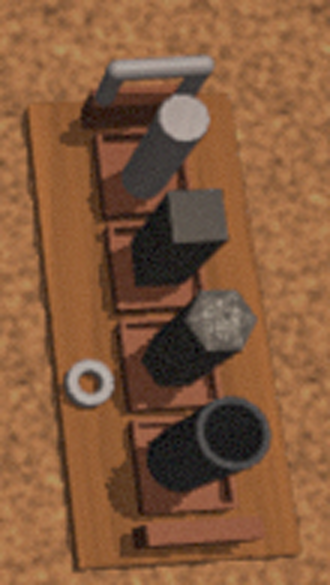

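The crop shows the square bar turned a few degrees to the row and the hex with a corner toward the image bottom. Still missing: the round bar (my x limit cut it off) and the rack rim from the top view.

Run:
```python
from h import *
f=np.load("top0.npz");p,d=f["p"],f["d"];P=cloud("top",d);ok=d>0
hsv=cv2.cvtColor(p,cv2.COLOR_RGB2HSV);x,y,z=P[...,0],P[...,1],P[...,2]
m=ok&(z>.098)&(z<.11)&(y<-.1)&(y>-.3)&(x>.595)&(x<.68);T=P[m];print("round",m.sum(),np.median(T[:,2]),rect(T),cv2.minEnclosingCircle((T[:,:2]*1000).astype(np.float32)))
print(hsv[200:201,150:205:6],np.round(P[200,150:205:6],3))
b=ok&(hsv[...,0]>90)&(hsv[...,0]<130)&(x>.3)&(x<.72)&(y>.1)&(y<.4)
for a,c in((.026,.042),(.06,.085),(-.005,.012)):
    m=b&(z>a)&(z<c);k,l,st,_=cv2.connectedComponentsWithStats(m.astype(np.uint8),connectivity=8)
    for i in range(1,k):
        if st[i,4]>20: print(a,st[i],rect(P[l==i]),round(np.median(z[l==i]),4))
m=ok&(z>.06)&(z<.08)&(y>.1)&(y<.4)&(x>.5);print("handle",m.sum(),rect(P[m]))
# board: seat rims
s=ok&(z>.022)&(z<.03)&(y<-.1)&(y>-.3)&(x>.4)&(x<.68);print("seats",rect(P[s]))
T=P[ok&(z>.098)&(z<.104)&(abs(x-.575)<.026)&(abs(y+.206)<.03)];print("square",rect(T),T[:,:2].mean(0))
T=P[ok&(z>.106)&(z<.114)&(abs(x-.514)<.026)&(abs(y+.21)<.03)];hull=cv2.convexHull((T[:,:2]*1e3).astype(np.float32))
print("hex",T[:,:2].mean(0),np.round(cv2.approxPolyDP(hull,3,True)[:,0],1))
h=hull[:,0]
for a in range(0,180,10):
    q=h@[np.cos(np.radians(a)),np.sin(np.radians(a))];print(a,round(float(np.ptp(q)),1),end="; ")
```

```text
round 233 0.10447951324170013 (array([ 628.6, -201.7]), array([26.7, 26.3]), 89.8) ((628.4288940429688, -202.0322723388672), 14.09585952758789)
[[[  9 126 113]
  [ 10 129  75]
  [ 95  33  47]
  [113  46  95]
  [111  46  88]
  [117  43  53]
  [113  41  50]
  [111  37 111]
  [108  56  59]
  [ 20 120 179]]] [[0.546 0.284 0.014]
 [0.549 0.278 0.004]
 [0.543 0.258 0.026]
 [0.549 0.256 0.003]
 [0.548 0.245 0.004]
 [0.547 0.232 0.009]
 [0.543 0.217 0.023]
 [0.542 0.204 0.028]
 [0.544 0.197 0.019]
 [0.549 0.192 0.   ]]
0.026 [ 140  124   76  145 1646] (array([554.9, 226.6]), array([ 65.5, 257.8]), 78.0) 0.0326
0.026 [137 263  40  14 261] (array([420.8, 254.9]), array([64.6, 11. ]), 78.0) 0.0337
-0.005 [178 137  32  30 657] (array([641.3, 214.5]), array([47.2, 49.6]), 78.6) 0.004
-0.005 [168 167  33  32 717] (array([580.8, 227.7]), array([47.1, 52.3]), 77.8) 0.004
-0.005 [158 198  34  34 784] (array([521.1, 239.7]), array([46.8, 53.8]), 78.4) 0.0039
-0.005 [182 218  14  48  55] (array([471.9, 211.8]), array([ 2.2, 84.6]), 77.4) 0.009
-0.005 [148 230  35  36 870] (array([461.6, 252.8]), array([45.8, 55.4]), 78.2) 0.0038
handle 253 (array([674.5, 200.9]), array([60.5, 12.8]), 77.8)
seats (array([ 540.5, -189. ]), array([272.7,  90.7]), 4.1)
square (array([ 575.1, -206.1]), array([29.8, 30.3]), 1.4) [ 0.57454238 -0.20587942]
hex [ 0.51392811 -0.21020018] [[ 529.9 -202.1]
 [ 515.2 -192.8]
 [ 498.3 -201.6]
 [ 498.6 -218.6]
 [ 512.8 -227.6]
 [ 529.8 -221. ]]
0 31.6; 10 33.6; 20 35.0; 30 35.3; 40 34.5; 50 33.5; 60 31.8; 70 33.5; 80 34.7; 90 34.8; 100 34.6; 110 33.8; 120 33.4; 130 35.2; 140 36.6; 150 37.0; 160 36.2; 170 34.4;
```

```bash
cat > go.py <<'E'
# usage: go.py yawdeg x y z [x y z ...] (mm): turn (deg, tool axes) and shifts (cm, tool axes)
from h import *
import sys
a=list(map(float,sys.argv[1:]));s=env.get_state();M=R.from_quat(s["orientation"],scalar_first=True)
t=np.radians(a[0]);Y=np.array([np.cos(t),np.sin(t),0]);Z=np.array([0,0,-1.]);X=np.cross(Y,Z)
T=R.from_matrix(np.stack([X,Y,Z],1))
print("t",s["clock"],"tcp",s["tcp_pos"].round(4),"gap",round(s["finger_gap"],4),"grip",s["grip_force"],"F",s["wrist_force"].round(1))
print("turn",(M.inv()*T).as_rotvec(degrees=True).round(1))
for i in range(1,len(a),3):print(a[i:i+3],tool(np.array(a[i:i+3])/1000).round(2))
E
python3 go.py 94 628.5 -202 230 628.5 -202 62
```

```text
t 0.1 tcp [0.2528 0.5159 0.2305] gap 0.0852 grip 0.0 F [-0.1 -0.6  0. ]
turn [ -0.1  -0.  -30.1]
[628.5, -202.0, 230.0] [-65.33 -47.93   0.11]
[628.5, -202.0, 62.0] [-65.33 -47.9   16.91]
```

Call:
carry_out:
  steps:
    - [[0, 0, -10], [-5.0, -3.7, 0], 0]
    - [[0, 0, -20], [-10.0, -7.4, 0], 0]
    - [[0, 0, -30], [-15.0, -11.0, 0], 0]
    - [[0, 0, -30], [-20.0, -14.7, 0], 0]
    - [[0, 0, -30], [-25.0, -18.4, 0], 0]
    - [[0, 0, -30], [-30.0, -22.0, 0], 0]
    - [[0, 0, -30], [-35.0, -25.7, 0], 0]
    - [[0, 0, -30], [-40.0, -29.4, 0], 0]
  force: 80

```text
clock: 1.1
tcp_pos: [0.4804, 0.0799, 0.2311]
orientation: [-0.0, -0.034, 0.999, 0.0]
wrist_force: [1.4, 0.3, 1.0]
finger_gap: 0.0854
grip_force: 0.0
```

```bash
python3 go.py 94 628.5 -202 230 628.5 -202 62
```

```text
t 1.1 tcp [0.4804 0.0799 0.2311] gap 0.0854 grip 0.0 F [1.4 0.3 1. ]
turn [ 0.  -0.  -0.1]
[628.5, -202.0, 230.0] [-12.87 -29.13   0.1 ]
[628.5, -202.0, 62.0] [-12.87 -29.13  16.9 ]
```

Call:
carry_out:
  steps:
    - [[0, 0, 0], [-2.5, -5.5, 0], 0]
    - [[0, 0, 0], [-5.0, -11, 0], 0]
    - [[0, 0, 0], [-7.5, -16.5, 0], 0]
    - [[0, 0, 0], [-10.0, -22, 0], 0]
    - [[0, 0, 0], [-12.0, -27, 0], 0]
    - [[0, 0, 0], [-12.8, -28.8, 0], 0]
    - [[0, 0, 0], [-12.8, -28.8, 2], 0]
    - [[0, 0, 0], [-12.8, -28.8, 2], 0]

```text
clock: 2.1
tcp_pos: [0.626, -0.1967, 0.2088]
orientation: [-0.002, -0.034, 0.999, 0.001]
wrist_force: [0.5, 0.1, 0.2]
finger_gap: 0.0852
grip_force: 0.0
```

```bash
python3 go.py 94 628.5 -202 62
```

```text
t 2.1 tcp [ 0.626  -0.1967  0.2088] gap 0.0852 grip 0.0 F [0.5 0.1 0.2]
turn [ 0.1 -0.2 -0.2]
[628.5, -202.0, 62.0] [-0.28 -0.58 14.68]
```

Call:
carry_out:
  steps:
    - [[0, 0, 0], [-0.3, -0.6, 3], 0]
    - [[0, 0, 0], [-0.3, -0.6, 7], 0]
    - [[0, 0, 0], [-0.3, -0.6, 11], 0]
    - [[0, 0, 0], [-0.3, -0.6, 13.7], 0]
    - [[0, 0, 0], [-0.3, -0.6, 14.7], 0]
    - [[0, 0, 0], [-0.3, -0.6, 14.7], 0]
    - [[0, 0, 0], [-0.3, -0.6, 14.7], 255]
    - [[0, 0, 0], [-0.3, -0.6, 14.7], 255]

```text
clock: 3.1
tcp_pos: [0.6316, -0.203, 0.0659]
orientation: [0.001, -0.034, 0.999, -0.001]
wrist_force: [0.0, 0.1, -0.4]
finger_gap: 0.0519
grip_force: 0.0
```

Call:
carry_out:
  steps:
    - [[0, 0, 0], [0, 0, 0], 255]
    - [[0, 0, 0], [0, 0, 0], 255]
    - [[0, 0, 0], [0, 0, 0], 255]
    - [[0, 0, 0], [0, 0, -1.0], 255]
    - [[0, 0, 0], [0, 0, -3], 255]
    - [[0, 0, 0], [0, 0, -6], 255]
    - [[0, 0, 0], [0, 0, -10], 255]
    - [[0, 0, 0], [0, 0, -14], 255]

```text
clock: 4.1
tcp_pos: [0.6298, -0.2026, 0.2045]
orientation: [-0.001, -0.034, 0.999, 0.0]
wrist_force: [0.9, -0.1, -4.2]
finger_gap: 0.0267
grip_force: 78.6
```

```bash
python3 go.py 78 459.6 246.6 200
python3 - <<'E'
from h import *
p,d=env.read_camera("side");cv2.imwrite("pics/s1.png",p[:,:,::-1][60:340,200:560])
E
```

```text
t 4.1 tcp [ 0.6298 -0.2026  0.2045] gap 0.0267 grip 78.61876130104065 F [ 0.9 -0.1 -4.2]
turn [ 0.  -0.1 15.9]
[459.6, 246.6, 200.0] [13.95 45.96  0.52]
```

View pics/s1.png

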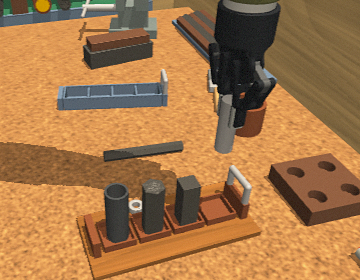

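The round bar is held upright (236,125 in the crop) with the other three still seated. The gap reads 26.7 mm against 28.

Call:
carry_out:
  steps:
    - [[0, 0, 2], [1.0, 3.2, 0], 255]
    - [[0, 0, 5], [2.6, 8.7, 0], 255]
    - [[0, 0, 8], [4.3, 14.2, 0], 255]
    - [[0, 0, 11], [6.0, 19.7, 0], 255]
    - [[0, 0, 14], [7.7, 25.2, 0], 255]
    - [[0, 0, 16], [9.4, 30.7, 0], 255]
    - [[0, 0, 16], [11.0, 36.2, 0], 255]
    - [[0, 0, 16], [12.6, 41.4, 0], 255]

```text
clock: 5.15
tcp_pos: [0.4756, 0.2033, 0.2038]
orientation: [-0.0, 0.106, 0.994, -0.0]
wrist_force: [-0.1, 0.4, -4.9]
finger_gap: 0.0263
grip_force: 79.1
```

```bash
python3 go.py 78 459.6 246.6 62
```

```text
t 5.15 tcp [0.4756 0.2033 0.2038] gap 0.0263 grip 79.06659364700317 F [-0.1  0.4 -4.9]
turn [-0.  -0.  -0.1]
[459.6, 246.6, 62.0] [ 2.47  3.91 14.18]
```

Call:
carry_out:
  steps:
    - [[0, 0, 0], [1.2, 2.0, 0], 255]
    - [[0, 0, 0], [2.2, 3.5, 1], 255]
    - [[0, 0, 0], [2.4, 3.8, 3], 255]
    - [[0, 0, 0], [2.4, 3.8, 6], 255]
    - [[0, 0, 0], [2.4, 3.8, 8.5], 255]
    - [[0, 0, 0], [2.4, 3.8, 9.6], 255]
    - [[0, 0, 0], [2.4, 3.8, 9.6], 255]
    - [[0, 0, 0], [2.4, 3.8, 9.6], 255]

```text
clock: 6.15
tcp_pos: [0.4622, 0.2442, 0.1091]
orientation: [0.001, 0.106, 0.994, 0.0]
wrist_force: [-0.0, 0.2, -4.8]
finger_gap: 0.0262
grip_force: 79.1
```

```bash
python3 go.py 78 459.6 246.6 55
python3 - <<'E'
from h import *
p,d=env.read_camera("side");q,d=env.read_camera("top");s=p[:,:,::-1][80:230,220:400];t=q[:,:,::-1][100:300,80:260]
cv2.imwrite("pics/s2.png",np.hstack([cv2.resize(s,(400,333)),cv2.resize(t,(400,333))]))
E
```

```text
t 6.15 tcp [0.4622 0.2442 0.1091] gap 0.0262 grip 79.11216259002686 F [-0.   0.2 -4.8]
turn [ 0.   0.1 -0.1]
[459.6, 246.6, 55.0] [0.31 0.18 5.41]
```

View pics/s2.png

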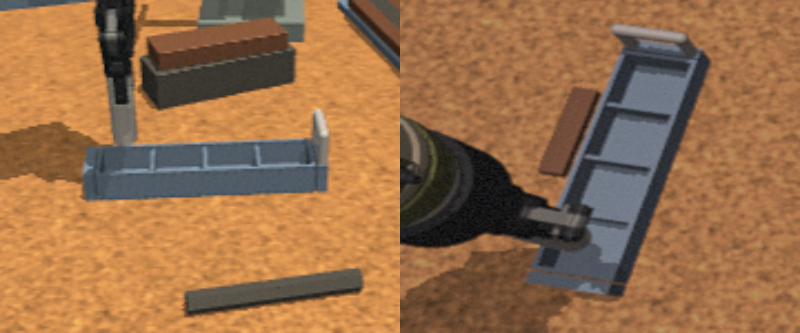

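The bar hangs upright above the near-end pocket (side crop 122,140). Lowering it gently.

Call:
carry_out:
  steps:
    - [[0, 0, 0], [0.3, 0.2, 1.0], 255]
    - [[0, 0, 0], [0.3, 0.2, 2.2], 255]
    - [[0, 0, 0], [0.3, 0.2, 3.4], 255]
    - [[0, 0, 0], [0.3, 0.2, 4.4], 255]
    - [[0, 0, 0], [0.3, 0.2, 5.0], 255]
    - [[0, 0, 0], [0.3, 0.2, 5.2], 255]
    - [[0, 0, 0], [0.3, 0.2, 5.4], 255]
    - [[0, 0, 0], [0.3, 0.2, 5.4], 255]

```text
clock: 7.25
tcp_pos: [0.4591, 0.2468, 0.0545]
orientation: [0.0, 0.106, 0.994, 0.0]
wrist_force: [0.3, 0.2, -4.7]
finger_gap: 0.0268
grip_force: 79.2
```

Call:
carry_out:
  steps:
    - [[0, 0, 0], [0, 0, 0.05], 255]
    - [[0, 0, 0], [0, 0, 0.1], 255]
    - [[0, 0, 0], [0, 0, 0.1], 255]
    - [[0, 0, 0], [0, 0, 0.15], 255]
    - [[0, 0, 0], [0, 0, 0.15], 255]
    - [[0, 0, 0], [0, 0, 0.2], 255]
    - [[0, 0, 0], [0, 0, 0.2], 255]
    - [[0, 0, 0], [0, 0, 0.2], 255]

```text
clock: 8.25
tcp_pos: [0.4595, 0.2469, 0.0542]
orientation: [0.001, 0.106, 0.994, 0.0]
wrist_force: [-5.1, -2.2, 13.0]
finger_gap: 0.0264
grip_force: 80.8
```

Call:
carry_out:
  steps:
    - [[0, 0, 0], [0, 0, -0.1], 255]
    - [[0, 0, 0], [0, 0, -0.1], 120]
    - [[0, 0, 0], [0, 0, -0.1], 0]
    - [[0, 0, 0], [0, 0, -0.1], 0]
    - [[0, 0, 0], [0, 0, -0.1], 0]
    - [[0, 0, 0], [0, 0, -2], 0]
    - [[0, 0, 0], [0, 0, -6], 0]
    - [[0, 0, 0], [0, 0, -11], 0]

```text
clock: 9.25
tcp_pos: [0.458, 0.2464, 0.1624]
orientation: [-0.001, 0.106, 0.994, -0.001]
wrist_force: [1.3, 0.9, -0.0]
finger_gap: 0.0855
grip_force: 0.0
```

```bash
python3 go.py 91.5 575 -206 230
python3 - <<'E'
from h import *
p,d=env.read_camera("side");q,d=env.read_camera("top");s=p[:,:,::-1][80:230,220:400];t=q[:,:,::-1][100:300,80:260]
cv2.imwrite("pics/s3.png",np.hstack([cv2.resize(s,(400,333)),cv2.resize(t,(400,333))]))
E
```

```text
t 9.25 tcp [0.458  0.2464 0.1624] gap 0.0855 grip 0.0 F [ 1.3  0.9 -0. ]
turn [ -0.1  -0.1 -13.6]
[575.0, -206.0, 230.0] [-20.92 -41.78  -6.75]
```

View pics/s3.png

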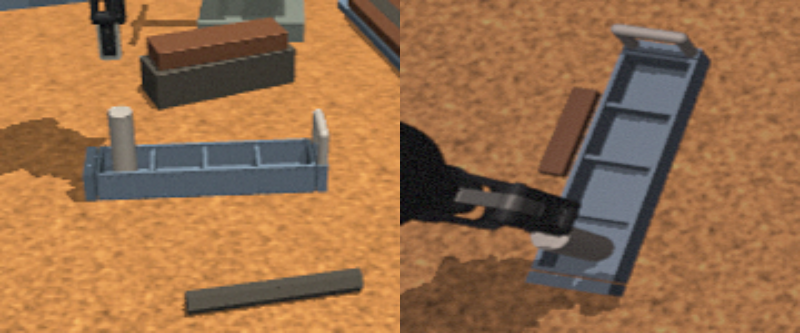

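The round bar stands upright in the near-end pocket (120,140). Next is the square bar.

Call:
carry_out:
  steps:
    - [[0, 0, -2], [-1.5, -3.0, -3], 0]
    - [[0, 0, -6], [-4.0, -8.0, -5], 0]
    - [[0, 0, -10], [-6.6, -13.3, -6], 0]
    - [[0, 0, -13.6], [-9.2, -18.6, -6], 0]
    - [[0, 0, -13.6], [-11.9, -23.9, -6], 0]
    - [[0, 0, -13.6], [-14.6, -29.2, -6], 0]
    - [[0, 0, -13.6], [-17.3, -34.5, -6], 0]
    - [[0, 0, -13.6], [-19.8, -39.5, -6], 0]

```text
clock: 10.35
tcp_pos: [0.5697, -0.1831, 0.2216]
orientation: [-0.0, -0.013, 1.0, 0.0]
wrist_force: [0.4, 0.0, 0.2]
finger_gap: 0.0857
grip_force: 0.0
```

```bash
python3 go.py 91.5 575 -206 140
```

```text
t 10.35 tcp [ 0.5697 -0.1831  0.2216] gap 0.0857 grip 0.0 F [0.4 0.  0.2]
turn [ 0. -0. -0.]
[575.0, -206.0, 140.0] [-0.47 -2.3   8.16]
```

Call:
carry_out:
  steps:
    - [[0, 0, 0], [-0.4, -1.5, 1], 0]
    - [[0, 0, 0], [-0.5, -2.2, 3], 0]
    - [[0, 0, 0], [-0.5, -2.2, 6], 0]
    - [[0, 0, 0], [-0.5, -2.2, 7.8], 0]
    - [[0, 0, 0], [-0.5, -2.2, 8], 0]
    - [[0, 0, 0], [-0.5, -2.2, 8], 0]
    - [[0, 0, 0], [-0.5, -2.2, 8], 0]
    - [[0, 0, 0], [-0.5, -2.2, 8], 0]

```text
clock: 11.35
tcp_pos: [0.5756, -0.2031, 0.1432]
orientation: [0.001, -0.013, 1.0, -0.0]
wrist_force: [0.8, -0.7, -0.5]
finger_gap: 0.0855
grip_force: 0.0
```

```bash
python3 go.py 91.5 575 -206 64
```

```text
t 11.35 tcp [ 0.5756 -0.2031  0.1432] gap 0.0855 grip 0.0 F [ 0.8 -0.7 -0.5]
turn [-0.   0.1 -0. ]
[575.0, -206.0, 64.0] [ 0.08 -0.29  7.92]
```

Call:
carry_out:
  steps:
    - [[0, 0, 0], [0, -0.3, 3], 0]
    - [[0, 0, 0], [0.1, -0.3, 6], 0]
    - [[0, 0, 0], [0.1, -0.3, 7.6], 0]
    - [[0, 0, 0], [0.1, -0.3, 7.9], 0]
    - [[0, 0, 0], [0.1, -0.3, 7.9], 0]
    - [[0, 0, 0], [0.1, -0.3, 7.9], 255]
    - [[0, 0, 0], [0.1, -0.3, 7.9], 255]
    - [[0, 0, 0], [0.1, -0.3, 7.9], 255]

```text
clock: 12.35
tcp_pos: [0.5745, -0.2061, 0.0638]
orientation: [0.0, -0.013, 1.0, -0.0]
wrist_force: [0.1, 0.2, 0.0]
finger_gap: 0.0323
grip_force: 0.0
```

Call:
carry_out:
  steps:
    - [[0, 0, 0], [0, 0, 0], 255]
    - [[0, 0, 0], [0, 0, 0], 255]
    - [[0, 0, 0], [0, 0, 0], 255]
    - [[0, 0, 0], [0, 0, -1.0], 255]
    - [[0, 0, 0], [0, 0, -3], 255]
    - [[0, 0, 0], [0, 0, -6], 255]
    - [[0, 0, 0], [0, 0, -10], 255]
    - [[0, 0, 0], [0, 0, -14], 255]

```text
clock: 13.35
tcp_pos: [0.573, -0.2056, 0.2031]
orientation: [-0.002, -0.013, 1.0, 0.001]
wrist_force: [0.0, -1.1, -6.1]
finger_gap: 0.029
grip_force: 79.4
```

```bash
python3 go.py 78 518.3 234.1 200
```

```text
t 13.35 tcp [ 0.573  -0.2056  0.2031] gap 0.029 grip 79.35238122940063 F [ 0.  -1.1 -6.1]
turn [ 0.1 -0.2 13.5]
[518.3, 234.1, 200.0] [ 4.34 44.1   0.39]
```

Call:
carry_out:
  steps:
    - [[0, 0, 2], [0.3, 3.2, 0], 255]
    - [[0, 0, 5], [0.9, 8.7, 0], 255]
    - [[0, 0, 8], [1.4, 14.2, 0], 255]
    - [[0, 0, 11], [2.0, 19.7, 0], 255]
    - [[0, 0, 13.5], [2.5, 25.2, 0], 255]
    - [[0, 0, 13.5], [3.0, 30.7, 0], 255]
    - [[0, 0, 13.5], [3.6, 36.2, 0], 255]
    - [[0, 0, 13.5], [4.1, 41.2, 0], 255]

```text
clock: 14.35
tcp_pos: [0.5211, 0.2063, 0.2024]
orientation: [-0.001, 0.105, 0.995, -0.001]
wrist_force: [-0.2, -1.0, -5.8]
finger_gap: 0.0286
grip_force: 80.1
```

```bash
python3 go.py 78 518.3 234.1 100
```

```text
t 14.35 tcp [0.5211 0.2063 0.2024] gap 0.0286 grip 80.0670862197876 F [-0.2 -1.  -5.8]
turn [-0.1 -0.1  0. ]
[518.3, 234.1, 100.0] [ 0.83  2.67 10.24]
```

Call:
carry_out:
  steps:
    - [[0, 0, 0], [0.6, 1.6, 0], 255]
    - [[0, 0, 0], [0.8, 2.5, 1], 255]
    - [[0, 0, 0], [0.8, 2.6, 3], 255]
    - [[0, 0, 0], [0.8, 2.6, 6], 255]
    - [[0, 0, 0], [0.8, 2.6, 8.5], 255]
    - [[0, 0, 0], [0.8, 2.6, 9.5], 255]
    - [[0, 0, 0], [0.8, 2.6, 9.5], 255]
    - [[0, 0, 0], [0.8, 2.6, 9.5], 255]

```text
clock: 15.35
tcp_pos: [0.5211, 0.2318, 0.1093]
orientation: [0.001, 0.105, 0.994, 0.0]
wrist_force: [0.6, -0.3, -5.8]
finger_gap: 0.0292
grip_force: 80.7
```

```bash
python3 go.py 78 518.3 234.1 54
```

```text
t 15.35 tcp [0.5211 0.2318 0.1093] gap 0.0292 grip 80.69709420204163 F [ 0.6 -0.3 -5.8]
turn [ 0.   0.1 -0.1]
[518.3, 234.1, 54.0] [0.33 0.17 5.53]
```

Call:
carry_out:
  steps:
    - [[0, 0, 0], [0.2, 0.2, 1.0], 255]
    - [[0, 0, 0], [0.3, 0.2, 2.2], 255]
    - [[0, 0, 0], [0.3, 0.2, 3.4], 255]
    - [[0, 0, 0], [0.3, 0.2, 4.4], 255]
    - [[0, 0, 0], [0.3, 0.2, 5.1], 255]
    - [[0, 0, 0], [0.3, 0.2, 5.3], 255]
    - [[0, 0, 0], [0.3, 0.2, 5.45], 255]
    - [[0, 0, 0], [0.3, 0.2, 5.45], 255]

```text
clock: 16.35
tcp_pos: [0.5179, 0.2346, 0.0541]
orientation: [0.0, 0.105, 0.995, 0.0]
wrist_force: [0.1, -0.2, -6.0]
finger_gap: 0.0289
grip_force: 81.0
```

Call:
carry_out:
  steps:
    - [[0, 0, 0], [0, 0, 0.05], 255]
    - [[0, 0, 0], [0, 0, 0.05], 255]
    - [[0, 0, 0], [0, 0, 0.1], 255]
    - [[0, 0, 0], [0, 0, 0.1], 255]
    - [[0, 0, 0], [0, 0, 0.15], 255]
    - [[0, 0, 0], [0, 0, 0.15], 255]
    - [[0, 0, 0], [0, 0, 0.15], 255]
    - [[0, 0, 0], [0, 0, 0.15], 255]

```text
clock: 17.35
tcp_pos: [0.5178, 0.2346, 0.0529]
orientation: [0.0, 0.105, 0.995, 0.0]
wrist_force: [-2.8, -1.1, 4.8]
finger_gap: 0.0292
grip_force: 82.3
```

Call:
carry_out:
  steps:
    - [[0, 0, 0], [0, 0, -0.05], 255]
    - [[0, 0, 0], [0, 0, -0.05], 120]
    - [[0, 0, 0], [0, 0, -0.05], 0]
    - [[0, 0, 0], [0, 0, -0.05], 0]
    - [[0, 0, 0], [0, 0, -0.1], 0]
    - [[0, 0, 0], [0, 0, -2], 0]
    - [[0, 0, 0], [0, 0, -6], 0]
    - [[0, 0, 0], [0, 0, -11], 0]

```text
clock: 18.35
tcp_pos: [0.5167, 0.2343, 0.1624]
orientation: [-0.001, 0.105, 0.995, -0.0]
wrist_force: [1.2, 0.2, 0.3]
finger_gap: 0.0855
grip_force: 0.0
```

```bash
python3 go.py 94 454.5 -209.4 230
python3 - <<'E'
from h import *
p,d=env.read_camera("side");q,d=env.read_camera("top");s=p[:,:,::-1][80:230,220:400];t=q[:,:,::-1][100:300,80:260]
cv2.imwrite("pics/s4.png",np.hstack([cv2.resize(s,(400,333)),cv2.resize(t,(400,333))]))
E
```

```text
t 18.35 tcp [0.5167 0.2343 0.1624] gap 0.0855 grip 0.0 F [1.2 0.2 0.3]
turn [ -0.   -0.1 -16. ]
[454.5, -209.4, 230.0] [ -3.14 -44.7   -6.72]
```

View pics/s4.png

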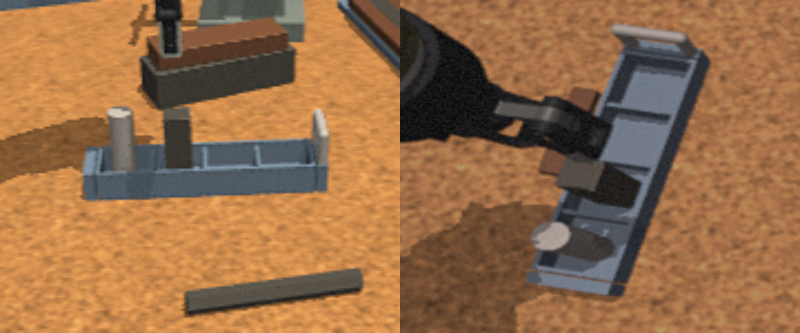

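Round and square both stand upright in the first two pockets (120,140 and 177,138). Next is the tube.

Call:
carry_out:
  steps:
    - [[0, 0, -2], [-0.2, -3.0, -3], 0]
    - [[0, 0, -6], [-0.6, -8.4, -5], 0]
    - [[0, 0, -10], [-1.0, -14.0, -6], 0]
    - [[0, 0, -14], [-1.4, -19.7, -6], 0]
    - [[0, 0, -16], [-1.8, -25.4, -6], 0]
    - [[0, 0, -16], [-2.2, -31.1, -6], 0]
    - [[0, 0, -16], [-2.6, -36.8, -6], 0]
    - [[0, 0, -16], [-3.0, -42.2, -6], 0]

```text
clock: 19.45
tcp_pos: [0.4585, -0.1863, 0.222]
orientation: [0.0, -0.035, 0.999, -0.0]
wrist_force: [-0.1, -0.6, -0.7]
finger_gap: 0.0855
grip_force: 0.0
```

```bash
python3 go.py 94 454.5 -209.4 150
```

```text
t 19.45 tcp [ 0.4585 -0.1863  0.222 ] gap 0.0855 grip 0.0 F [-0.1 -0.6 -0.7]
turn [-0.  0. -0.]
[454.5, -209.4, 150.0] [ 0.56 -2.27  7.2 ]
```

Call:
carry_out:
  steps:
    - [[0, 0, 0], [0.4, -1.5, 1], 0]
    - [[0, 0, 0], [0.5, -2.1, 3], 0]
    - [[0, 0, 0], [0.5, -2.1, 5.5], 0]
    - [[0, 0, 0], [0.5, -2.1, 7], 0]
    - [[0, 0, 0], [0.5, -2.1, 7.2], 0]
    - [[0, 0, 0], [0.5, -2.1, 7.2], 0]
    - [[0, 0, 0], [0.5, -2.1, 7.2], 0]
    - [[0, 0, 0], [0.5, -2.1, 7.2], 0]

```text
clock: 20.45
tcp_pos: [0.456, -0.2059, 0.151]
orientation: [0.001, -0.035, 0.999, -0.0]
wrist_force: [-0.9, 0.2, 0.2]
finger_gap: 0.0854
grip_force: 0.0
```

```bash
python3 go.py 94 454.5 -209.4 66
```

```text
t 20.45 tcp [ 0.456  -0.2059  0.151 ] gap 0.0854 grip 0.0 F [-0.9  0.2  0.2]
turn [-0.   0.1 -0. ]
[454.5, -209.4, 66.0] [ 0.18 -0.33  8.5 ]
```

Call:
carry_out:
  steps:
    - [[0, 0, 0], [0.1, -0.3, 3], 0]
    - [[0, 0, 0], [0.2, -0.3, 6], 0]
    - [[0, 0, 0], [0.2, -0.3, 8], 0]
    - [[0, 0, 0], [0.2, -0.3, 8.5], 0]
    - [[0, 0, 0], [0.2, -0.3, 8.5], 0]
    - [[0, 0, 0], [0.2, -0.3, 8.5], 255]
    - [[0, 0, 0], [0.2, -0.3, 8.5], 255]
    - [[0, 0, 0], [0.2, -0.3, 8.5], 255]

```text
clock: 21.45
tcp_pos: [0.4543, -0.209, 0.0663]
orientation: [0.001, -0.035, 0.999, -0.0]
wrist_force: [-2.0, 0.7, 2.9]
finger_gap: 0.0371
grip_force: 79.5
```

Call:
carry_out:
  steps:
    - [[0, 0, 0], [0, 0, 0], 255]
    - [[0, 0, 0], [0, 0, 0], 255]
    - [[0, 0, 0], [0, 0, 0], 255]
    - [[0, 0, 0], [0, 0, -1.0], 255]
    - [[0, 0, 0], [0, 0, -3], 255]
    - [[0, 0, 0], [0, 0, -6], 255]
    - [[0, 0, 0], [0, 0, -10], 255]
    - [[0, 0, 0], [0, 0, -14], 255]

```text
clock: 22.45
tcp_pos: [0.4532, -0.2086, 0.2065]
orientation: [-0.0, -0.035, 0.999, 0.0]
wrist_force: [0.9, -0.1, -2.8]
finger_gap: 0.0371
grip_force: 80.4
```

```bash
python3 go.py 78 635.6 209.2 200
```

```text
t 22.45 tcp [ 0.4532 -0.2086  0.2065] gap 0.0371 grip 80.35202622413635 F [ 0.9 -0.1 -2.8]
turn [ 0. -0. 16.]
[635.6, 209.2, 200.0] [-21.09  40.41   0.66]
```

Call:
carry_out:
  steps:
    - [[0, 0, 2], [-1.4, 2.7, 0], 255]
    - [[0, 0, 5], [-3.9, 7.5, 0], 255]
    - [[0, 0, 8], [-6.5, 12.4, 0], 255]
    - [[0, 0, 11], [-9.0, 17.3, 0], 255]
    - [[0, 0, 14], [-11.6, 22.2, 0], 255]
    - [[0, 0, 16], [-14.2, 27.1, 0], 255]
    - [[0, 0, 16], [-16.7, 32.0, 0], 255]
    - [[0, 0, 16], [-19.2, 36.8, 0], 255]

```text
clock: 23.45
tcp_pos: [0.6199, 0.1733, 0.2053]
orientation: [-0.0, 0.105, 0.995, -0.0]
wrist_force: [1.1, 0.1, -1.9]
finger_gap: 0.0371
grip_force: 80.6
```

```bash
python3 go.py 78 635.6 209.2 110
```

```text
t 23.45 tcp [0.6199 0.1733 0.2053] gap 0.0371 grip 80.5992579460144 F [ 1.1  0.1 -1.9]
turn [-0. -0. -0.]
[635.6, 209.2, 110.0] [-0.8   3.85  9.53]
```

Call:
carry_out:
  steps:
    - [[0, 0, 0], [-0.5, 2.2, 0], 255]
    - [[0, 0, 0], [-0.8, 3.5, 0], 255]
    - [[0, 0, 0], [-0.8, 3.7, 2], 255]
    - [[0, 0, 0], [-0.8, 3.7, 5], 255]
    - [[0, 0, 0], [-0.8, 3.7, 8], 255]
    - [[0, 0, 0], [-0.8, 3.7, 9.3], 255]
    - [[0, 0, 0], [-0.8, 3.7, 9.5], 255]
    - [[0, 0, 0], [-0.8, 3.7, 9.5], 255]

```text
clock: 24.45
tcp_pos: [0.636, 0.206, 0.1116]
orientation: [0.001, 0.105, 0.994, 0.0]
wrist_force: [0.4, -0.6, -3.1]
finger_gap: 0.0376
grip_force: 80.8
```

```bash
python3 go.py 78 635.6 209.2 57
```

```text
t 24.45 tcp [0.636  0.206  0.1116] gap 0.0376 grip 80.84673285484314 F [ 0.4 -0.6 -3.1]
turn [ 0.   0.1 -0. ]
[635.6, 209.2, 57.0] [0.12 0.3  5.46]
```

Call:
carry_out:
  steps:
    - [[0, 0, 0], [0.1, 0.3, 1.0], 255]
    - [[0, 0, 0], [0.1, 0.3, 2.2], 255]
    - [[0, 0, 0], [0.1, 0.3, 3.4], 255]
    - [[0, 0, 0], [0.1, 0.3, 4.4], 255]
    - [[0, 0, 0], [0.1, 0.3, 5.1], 255]
    - [[0, 0, 0], [0.1, 0.3, 5.3], 255]
    - [[0, 0, 0], [0.1, 0.3, 5.45], 255]
    - [[0, 0, 0], [0.1, 0.3, 5.45], 255]

```text
clock: 25.45
tcp_pos: [0.6352, 0.2092, 0.0561]
orientation: [0.0, 0.105, 0.995, 0.0]
wrist_force: [0.3, -0.4, -2.2]
finger_gap: 0.0368
grip_force: 80.8
```

Call:
carry_out:
  steps:
    - [[0, 0, 0], [0, 0, 0.05], 255]
    - [[0, 0, 0], [0, 0, 0.05], 255]
    - [[0, 0, 0], [0, 0, 0.1], 255]
    - [[0, 0, 0], [0, 0, 0.1], 255]
    - [[0, 0, 0], [0, 0, 0.15], 255]
    - [[0, 0, 0], [0, 0, 0.15], 255]
    - [[0, 0, 0], [0, 0, 0.15], 255]
    - [[0, 0, 0], [0, 0, 0.15], 255]

```text
clock: 26.45
tcp_pos: [0.6352, 0.2092, 0.0553]
orientation: [0.001, 0.105, 0.995, 0.0]
wrist_force: [-2.4, -0.0, 5.8]
finger_gap: 0.0372
grip_force: 81.5
```

Call:
carry_out:
  steps:
    - [[0, 0, 0], [0, 0, -0.05], 255]
    - [[0, 0, 0], [0, 0, -0.05], 120]
    - [[0, 0, 0], [0, 0, -0.05], 0]
    - [[0, 0, 0], [0, 0, -0.05], 0]
    - [[0, 0, 0], [0, 0, -0.1], 0]
    - [[0, 0, 0], [0, 0, -2], 0]
    - [[0, 0, 0], [0, 0, -6], 0]
    - [[0, 0, 0], [0, 0, -11], 0]

```text
clock: 27.45
tcp_pos: [0.634, 0.209, 0.1642]
orientation: [-0.001, 0.105, 0.995, -0.0]
wrist_force: [0.6, -0.2, 0.4]
finger_gap: 0.0856
grip_force: 0.0
```

```bash
python3 go.py 58 514 -210 230
python3 - <<'E'
from h import *
p,d=env.read_camera("side");q,d=env.read_camera("top");s=p[:,:,::-1][80:330,220:460];t=q[:,:,::-1][100:300,80:260]
cv2.imwrite("pics/s5.png",np.hstack([cv2.resize(s,(400,417)),cv2.resize(t,(400,417))]))
E
```

```text
t 27.45 tcp [0.634  0.209  0.1642] gap 0.0856 grip 0.0 F [ 0.6 -0.2  0.4]
turn [-0.1 -0.1 20. ]
[514.0, -210.0, 230.0] [  3.03 -43.49  -6.53]
```

View pics/s5.png

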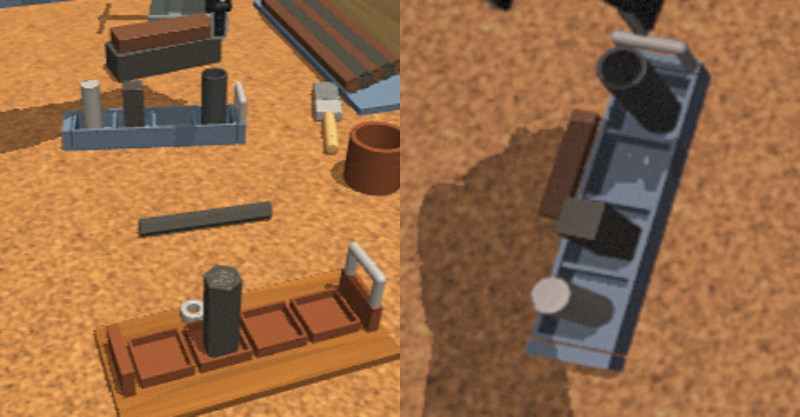

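Three bars stand in the right pockets, with the third pocket empty (side 165,120). The hex is alone on the board at (222,310).

Call:
carry_out:
  steps:
    - [[0, 0, 2], [0.2, -3.0, -3], 0]
    - [[0, 0, 6], [0.6, -8.4, -5], 0]
    - [[0, 0, 10], [1.0, -14.0, -6], 0]
    - [[0, 0, 14], [1.4, -19.7, -6], 0]
    - [[0, 0, 18], [1.8, -25.4, -6], 0]
    - [[0, 0, 20], [2.2, -31.1, -6], 0]
    - [[0, 0, 20], [2.6, -36.5, -6], 0]
    - [[0, 0, 20], [2.9, -41.2, -6], 0]

```text
clock: 28.55
tcp_pos: [0.5199, -0.1896, 0.224]
orientation: [0.0, 0.276, 0.961, 0.0]
wrist_force: [0.7, -0.3, -0.5]
finger_gap: 0.0853
grip_force: 0.0
```

```bash
python3 go.py 58 514 -210 145
```

```text
t 28.55 tcp [ 0.5199 -0.1896  0.224 ] gap 0.0853 grip 0.0 F [ 0.7 -0.3 -0.5]
turn [ 0.   0.  -0.1]
[514.0, -210.0, 145.0] [-0.58 -2.05  7.9 ]
```

Call:
carry_out:
  steps:
    - [[0, 0, 0], [-0.4, -1.3, 1], 0]
    - [[0, 0, 0], [-0.5, -1.9, 3], 0]
    - [[0, 0, 0], [-0.5, -1.9, 5.5], 0]
    - [[0, 0, 0], [-0.5, -1.9, 7.5], 0]
    - [[0, 0, 0], [-0.5, -1.9, 7.9], 0]
    - [[0, 0, 0], [-0.5, -1.9, 7.9], 0]
    - [[0, 0, 0], [-0.5, -1.9, 7.9], 0]
    - [[0, 0, 0], [-0.5, -1.9, 7.9], 0]

```text
clock: 29.55
tcp_pos: [0.5155, -0.2067, 0.1461]
orientation: [0.001, 0.276, 0.961, -0.0]
wrist_force: [0.1, 0.1, -0.5]
finger_gap: 0.0853
grip_force: 0.0
```

```bash
python3 go.py 58 514 -210 65
```

```text
t 29.55 tcp [ 0.5155 -0.2067  0.1461] gap 0.0853 grip 0.0 F [ 0.1  0.1 -0.5]
turn [ 0.   0.1 -0. ]
[514.0, -210.0, 65.0] [-0.04 -0.36  8.11]
```

Call:
carry_out:
  steps:
    - [[0, 0, 0], [0, -0.3, 3], 0]
    - [[0, 0, 0], [0, -0.35, 6], 0]
    - [[0, 0, 0], [0, -0.35, 7.7], 0]
    - [[0, 0, 0], [0, -0.35, 8.1], 0]
    - [[0, 0, 0], [0, -0.35, 8.1], 0]
    - [[0, 0, 0], [0, -0.35, 8.1], 255]
    - [[0, 0, 0], [0, -0.35, 8.1], 255]
    - [[0, 0, 0], [0, -0.35, 8.1], 255]

```text
clock: 30.55
tcp_pos: [0.5133, -0.2097, 0.0648]
orientation: [0.0, 0.276, 0.961, -0.0]
wrist_force: [-5.6, -7.8, 8.8]
finger_gap: 0.0325
grip_force: 12.1
```

Call:
carry_out:
  steps:
    - [[0, 0, 0], [0, 0, 0], 255]
    - [[0, 0, 0], [0, 0, 0], 255]
    - [[0, 0, 0], [0, 0, 0], 255]
    - [[0, 0, 0], [0, 0, -1.0], 255]
    - [[0, 0, 0], [0, 0, -3], 255]
    - [[0, 0, 0], [0, 0, -6], 255]
    - [[0, 0, 0], [0, 0, -10], 255]
    - [[0, 0, 0], [0, 0, -14], 255]

```text
clock: 31.55
tcp_pos: [0.512, -0.2086, 0.2042]
orientation: [-0.002, 0.276, 0.961, 0.001]
wrist_force: [0.3, -0.4, -6.2]
finger_gap: 0.0313
grip_force: 79.7
```

```bash
python3 go.py 78 577 221.7 200
```

```text
t 31.55 tcp [ 0.512  -0.2086  0.2042] gap 0.0313 grip 79.71953183412552 F [ 0.3 -0.4 -6.2]
turn [  0.   -0.2 -20. ]
[577.0, 221.7, 200.0] [17.3  39.94  0.49]
```

Call:
carry_out:
  steps:
    - [[0, 0, -2], [1.2, 2.7, 0], 255]
    - [[0, 0, -5], [3.2, 7.4, 0], 255]
    - [[0, 0, -8], [5.3, 12.2, 0], 255]
    - [[0, 0, -11], [7.4, 17.0, 0], 255]
    - [[0, 0, -14], [9.5, 21.8, 0], 255]
    - [[0, 0, -17], [11.6, 26.6, 0], 255]
    - [[0, 0, -20], [13.7, 31.4, 0], 255]
    - [[0, 0, -20], [15.7, 36.2, 0], 255]

```text
clock: 32.55
tcp_pos: [0.5708, 0.1824, 0.2032]
orientation: [-0.001, 0.104, 0.995, -0.0]
wrist_force: [0.7, -0.2, -5.5]
finger_gap: 0.0312
grip_force: 80.4
```

```bash
python3 go.py 78 577 221.7 130
```

```text
t 32.55 tcp [0.5708 0.1824 0.2032] gap 0.0312 grip 80.38175135850906 F [ 0.7 -0.2 -5.5]
turn [-0.1 -0.2  0. ]
[577.0, 221.7, 130.0] [0.19 3.98 7.32]
```

Call:
carry_out:
  steps:
    - [[0, 0, 0], [0.1, 2.2, 0], 255]
    - [[0, 0, 0], [0.1, 3.5, 0], 255]
    - [[0, 0, 0], [0.1, 3.8, 0], 255]
    - [[0, 0, 0], [0.1, 3.8, 2], 255]
    - [[0, 0, 0], [0.1, 3.8, 4.5], 255]
    - [[0, 0, 0], [0.1, 3.8, 5], 255]
    - [[0, 0, 0], [0.1, 3.8, 5], 255]
    - [[0, 0, 0], [0.1, 3.8, 5], 255]

```text
clock: 33.55
tcp_pos: [0.5796, 0.2178, 0.1556]
orientation: [0.001, 0.105, 0.994, 0.0]
wrist_force: [0.4, 0.6, -6.1]
finger_gap: 0.0316
grip_force: 80.9
```

```bash
python3 go.py 78 577 221.7 105  577 221.7 55.5
```

```text
t 33.55 tcp [0.5796 0.2178 0.1556] gap 0.0316 grip 80.8629510551691 F [ 0.4  0.6 -6.1]
turn [ 0.1  0.1 -0.1]
[577.0, 221.7, 105.0] [0.35 0.32 5.06]
[577.0, 221.7, 55.5] [ 0.36  0.32 10.01]
```

Call:
carry_out:
  steps:
    - [[0, 0, 0], [0.3, 0.3, 0.5], 255]
    - [[0, 0, 0], [0.3, 0.3, 2], 255]
    - [[0, 0, 0], [0.3, 0.3, 4], 255]
    - [[0, 0, 0], [0.3, 0.3, 6], 255]
    - [[0, 0, 0], [0.3, 0.3, 7.8], 255]
    - [[0, 0, 0], [0.3, 0.3, 9], 255]
    - [[0, 0, 0], [0.3, 0.3, 9.7], 255]
    - [[0, 0, 0], [0.3, 0.3, 9.9], 255]

```text
clock: 34.55
tcp_pos: [0.5764, 0.2217, 0.055]
orientation: [-0.0, 0.105, 0.995, -0.0]
wrist_force: [-0.8, -0.1, -6.3]
finger_gap: 0.0314
grip_force: 81.0
```

Call:
carry_out:
  steps:
    - [[0, 0, 0], [0, 0, 0.05], 255]
    - [[0, 0, 0], [0, 0, 0.1], 255]
    - [[0, 0, 0], [0, 0, 0.15], 255]
    - [[0, 0, 0], [0, 0, 0.15], 255]
    - [[0, 0, 0], [0, 0, 0.2], 255]
    - [[0, 0, 0], [0, 0, 0.2], 255]
    - [[0, 0, 0], [0, 0, 0.2], 255]
    - [[0, 0, 0], [0, 0, 0.2], 255]

```text
clock: 35.55
tcp_pos: [0.5768, 0.2217, 0.0541]
orientation: [0.0, 0.105, 0.995, 0.0]
wrist_force: [-2.3, -0.1, 3.5]
finger_gap: 0.0313
grip_force: 81.8
```

Call:
carry_out:
  steps:
    - [[0, 0, 0], [0, 0, -0.02], 255]
    - [[0, 0, 0], [0, 0, -0.02], 120]
    - [[0, 0, 0], [0, 0, -0.02], 0]
    - [[0, 0, 0], [0, 0, -0.05], 0]
    - [[0, 0, 0], [0, 0, -0.1], 0]
    - [[0, 0, 0], [0, 0, -2], 0]
    - [[0, 0, 0], [0, 0, -6], 0]
    - [[0, 0, 0], [0, 0, -11], 0]

```text
clock: 36.55
tcp_pos: [0.5757, 0.2214, 0.1633]
orientation: [-0.001, 0.105, 0.995, -0.0]
wrist_force: [1.1, 0.0, 1.3]
finger_gap: 0.0854
grip_force: 0.0
```

Call:
carry_out:
  steps:
    - [[0, 0, 0], [0, -1, -4], 0]
    - [[0, 0, 0], [0, -5, -6], 0]
    - [[0, 0, 0], [0, -10, -6], 0]
    - [[0, 0, 0], [0, -14, -6], 0]
    - [[0, 0, 0], [0, -16, -6], 0]
    - [[0, 0, 0], [0, -16, -6], 0]
    - [[0, 0, 0], [0, -16, -6], 0]
    - [[0, 0, 0], [0, -16, -6], 0]

```text
clock: 37.55
tcp_pos: [0.5434, 0.0662, 0.2232]
orientation: [-0.0, 0.104, 0.995, 0.0]
wrist_force: [0.4, 0.4, 0.5]
finger_gap: 0.0853
grip_force: 0.0
```

Run:
```python
from h import *
p,d=env.read_camera("side");q,e=env.read_camera("top");s=p[:,:,::-1][80:230,220:400];t=q[:,:,::-1][100:300,80:260]
cv2.imwrite("pics/s6.png",np.hstack([cv2.resize(s,(400,333)),cv2.resize(t,(400,333))]))
```

```text
(no output)
```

View pics/s6.png

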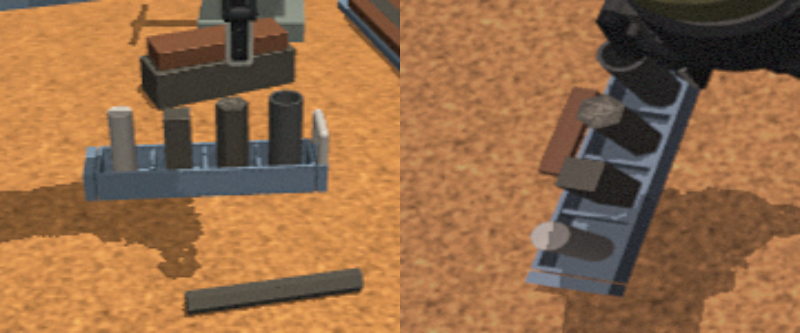

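All four stand upright in the right order: round, square, hex, then the tube beside the handle. The gripper is clear.

```bash
python3 -c "
from workcell import env
print(env.hand_in())"
```

```text
the job is handed in; nothing more can be done
None
```

The job is handed in at about 38 s: all four offcuts stand upright in the rack in reverse order, round bar farthest from its handle, then square, hex, and the tube beside it.

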